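Reset a telescoping pipe rest to the red band by its spring button

TASK

Set the yellow pipe rest to its red band: press the black spring pad down, slide it (with the bar it carries) along the tube to the red band, and let it pop fully up into the lock hole that is hidden there, which can only be found by feel. Be gentle: do not force the pad once it is stopped by a lock. Take your hand away with the pad up and locked, and leave the spray can, the mug and the spanner where they are.

Things in the scene. Friction and masses are not known exactly. Their poses are not given: they have to be found in the camera images.
- tube: yellow square tube, 60 wide x 330 long, bolted to the bench on two feet; top face 80 mm above the bench, with a 20 mm slot along its middle. Origin on the bench directly below the button's starting hole; z up, y along the tube (the slide direction; a steel bar comes out of the +y end), x across. It spans y = -165 to +165. A fixed V-shaped pipe rest, 140 mm high, stands on it at y = -150.
- button: black dished pad, 44 across the tube x 62 along it, on a stem in the tube's slot. Origin: middle of the pad's floor, axes as the tube's; fully up the floor is 100 mm above the bench. A wall 8 high and 6 thick stands across each end of the floor (inner faces 25 mm in +y and -y of the origin) for a fingertip to push against; the sides are open.
- stem (a point): the pad's stem, 20 mm below the middle of the pad's floor; moves with the pad. The pad goes straight down against a spring by at most 10 mm: 5.5 N starts it, 8.5 N at the bottom. Held fully down, it runs past the holes without catching. It must never be loaded with more than 40 N.
- lugs (a point): the two lock lugs on the stem, hidden inside the tube. Pad fully up: they sit in a lock hole and stop it sliding (2.5 mm play either way). Pressed 6 mm or more they are free and pad and bar slide together with 2 to 6 N. Between holes the pad cannot rise: let go, it stays 6 mm down, and springs up by itself, stopping dead, once the lugs come within 2.5 mm of a hole's centre.
- bar (a joint): how far (m) pad and bar have slid from the starting hole along the tube's +y; from -0.072 to 0.127. The bar carries a second V-shaped rest, 140 mm high, 262 mm in +y of the pad
- band_red: red painted band, 30 mm long, around the tube's top and sides: the wanted setting. Origin: the band's middle, on the tube's top face, axes as the tube's. Under each band is one hidden lock hole, its centre anywhere within 9 mm of the band's middle along the tube, different every time: only felt, never seen. The three bands are at tube y = -55, +55 and +110 mm; which is red varies.
- band_white: white band of the same kind: another setting with its own hidden hole, not wanted
- band_blue: blue band of the same kind: another setting with its own hidden hole, not wanted
- spray: spray can, 64 mm diameter, 170 mm tall, standing loose; origin at the centre of its underside. Leave alone
- mug: blue mug, 82 mm wide, 90 mm tall, standing loose; origin at the centre of its underside. Leave alone
- spanner: steel spanner, 180 mm long, lying loose on the bench. Leave alone

How it is judged:
On the way:
1. the pad is pressed down by more than 5 mm (z of button in the frame of tube below 0.095 m), for 0.05 s.
At the end, for the whole second after the job is handed in: the pad is fully up again (within 2 mm), so it is locked in a hole, its middle lies within the red band (15 mm either way of the band's middle along the tube), and it is at rest (z of button in the frame of tube above 0.098 m and y of button in the frame of band_red between -0.015 and 0.015 m and linear speed of button below 0.01 m/s); the robot touches nothing.
It fails at once if the pad is forced: the fingers or the arm load it with more than 40 N (contact force between any of the fingers, the arm and button above 40 N).
It fails at once if the spray can is moved by more than 30 mm (distance of spray from where it was at the start of the episode above 0.03 m).
It fails at once if the mug is moved by more than 30 mm (distance of mug from where it was at the start of the episode above 0.03 m).
It fails at once if the spanner is moved by more than 30 mm (distance of spanner from where it was at the start of the episode above 0.03 m).
It also fails if it takes over 38 s, if anything falls off the work surface, if the arm or the gripper's body presses on something with over 40 N, if the wrist force passes 120 N, or if a joint passes its speed limit or range.

ROBOT

A 6-joint arm with a two-finger parallel gripper is mounted at the origin on the work surface. World frame = base frame: x ahead of the robot, y to its left, z up, the work surface at z = 0. Lengths are in m, angles in rad, forces in N, time in s.
With the tool pointing down it reaches from about 0.375 to 0.75 m from the base axis. Payload 9 kg.
Tool frame: the origin (TCP) lies between the finger pads; the fingertips stand 25 mm ahead of it and the grasp point (between the pads) lies 6 mm ahead of it; z points along the fingers, y is the direction in which the jaws open and shut (so a half turn about z gives the same grasp; the last joint's range is limited). The gripper opens to 85 mm and grips with 20 to 120 N. Pads are 22 mm wide; open, the fingers measure 114 mm over their backs; the gripper's body (76 mm by 85 mm) begins 54 mm behind the grasp point. The pads swing forward as they close: fully open they stand 13 mm farther back than shut.
Start: joints at [1.045, 0.104, 0.097, 1.564, 0, 1.353], TCP at [0.182, 0.572, 0.256] pointing down, gripper open.
Joint ranges: [-2.99, 2.99], [-0.84, 1.86], [-1.1, 1.16], [-1.84, 2.11], [-1.51, 1.56], [-3.14, 3.14]. Speed limits (rad/s): [2.22, 2.22, 2.57, 3.14, 3.14, 3.14].

INTERFACE

Orientations are given as a unit quaternion [x, y, z, w].
In Python, from station import * gives the robot as it stands. The module is installed in compiled form; this text tells all that it offers.
- The arm moves only by the shell command python3 -m handwheel 'ROWS' [FORCE]. ROWS is JSON, a list that holds one entry, the list of rows, each a list of 7 numbers: the shift along the tool's x, y, z as a fraction of full scale, then the turn, a rotation vector about the tool's x, y, z as a fraction of full scale, then the closure, from 0 (fully open) to 1 (shut). A call has 1 to 5 rows; each row is the pose to reach, as a shift and turn from the pose measured when the call began, along the tool's axes at that moment; what a row does not reach only later rows make up. Full scale, the value 1, is 0.15 m for a shift and 120 degrees for a turn. A row lasts 1/12 s, in which the tool goes at most 41.7 mm and 7.16 degrees, less where a joint would pass 70% of its speed; a pose out of reach is approached as far as the arm can. A call with a number of a shift or a turn outside -1 to 1 is refused whole. A call with a gripper value outside its range is refused whole. The fingers move at their own pace and stop on an object; FORCE is the grip in N (left out, the last holds). Time passes only in rows, so rows that repeat a pose let the fingers close. It gives the time, the measured TCP pose, the force and the opening at its end, in the units of the state.
- get_state(): the state, without advancing time (a new reading comes with each control period).
- grab_frame(name): name is "scene" or "side" or "wrist"; returns a dict with "color" (400x640x3 uint8, red, green, blue), "intrinsics" (3x3 intrinsics, pixels), "eye" and "orientation" of the camera in the world; the wrist camera has in their place "hand_eye" (4x4, takes a point from camera to tool coordinates, whose origin is the TCP and whose axes are the flange's). Camera axes: x right, y down, z forward; pixel columns grow to the right and rows downward; lengths in m; the calibration is good to about 2 mm. The wrist camera is an equidistant fisheye: a pixel r from the principal point sees the ray r / f radians off the axis. A picture is of the moment at which its call begins: read the wrist's pose just before it. There is no depth.
- finish_job(): hands the job in, once; it reports no verdict.
The state is a dict: "time": time; "q": joint angles; "qd": joint speeds; "effort": joint torques, N m; "tcp_pos": TCP position; "orientation": TCP orientation; "contact_force": force on the tool from outside, world axes, zero at the start; "moment": the same for the moment, N m; "opening": finger opening in m.
Only numpy, scipy, OpenCV 4.12 (cv2) and the standard library are available. Lean on these libraries where they do the work, as an engineer would, in place of code of your own. Each camera call takes 0.05 s, during which the arm holds its last target. There are 200 camera calls.

## Working session

There is one attempt and no reset: what is moved stays moved. The work goes in short steps, Python scripts to look and compute and a shell command to move; the robot and the scene stay as the last step left them, time stands still between calls to the robot, and variables do not carry over. Pictures are saved under pics/ and viewed, about 8 in all and at most 12, crops included, and the job is handed in when it is done.

```bash
mkdir -p pics; python3 - <<'E'
from station import *
import cv2
print(get_state())
for n in("scene","side"):
    f=grab_frame(n); cv2.imwrite(f"pics/{n}0.png",f["color"][:,:,::-1]); print(n,f["intrinsics"],f["eye"],f["orientation"])
E
```

```text
{'time': 0.0, 'q': array([1.04531332e+00, 1.04701275e-01, 9.64635430e-02, 1.56390002e+00,
       1.36910075e-05, 1.35310464e+00]), 'qd': array([-1.45911903e-03, -1.15335049e-05, -1.10890720e-03,  3.14332930e-04,
        2.09899518e-04, -7.67810417e-04]), 'effort': array([ 1.04453247e-03, -5.56923401e+01,  5.03653336e+01,  1.68017799e-02,
       -2.31248387e-04,  2.41745039e-05]), 'tcp_pos': array([0.18160026, 0.5715415 , 0.255518  ]), 'orientation': array([ 1.53288874e-01,  9.88181193e-01, -6.22452121e-04, -2.49910551e-04]), 'contact_force': array([-0.26776247,  0.05906364, -0.21331027]), 'moment': array([-0.02061192, -0.01956556, -0.01011733]), 'opening': 0.08541605494982003}
scene [[498.56479358   0.         322.85133601]
 [  0.         498.56479358 210.16516758]
 [  0.           0.           1.        ]] [0.93243077 0.37679231 0.8835651 ] [ 0.23949877  0.91633855 -0.3083961  -0.08863321]
side [[408.33090888   0.         323.44434808]
 [  0.         408.33090888 201.49063592]
 [  0.           0.           1.        ]] [ 0.32707634 -0.89740103  0.70295419] [ 0.87857242 -0.17742606  0.0869624  -0.43481955]
```

View pics/scene0.png

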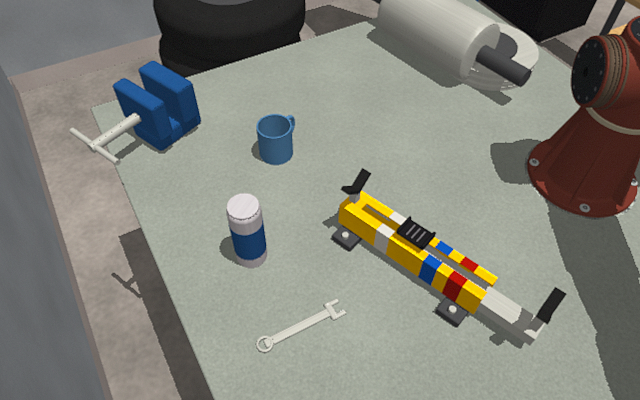

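View pics/side0.png

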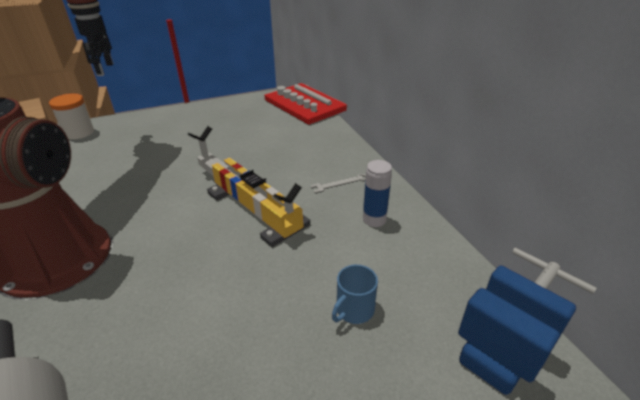

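The scene picture shows the tube from (345,210) to (490,290), with the pad at about (416,232). Red is the farthest band, near (455,285)/(469,264), and blue and white are nearer. I'll zoom in for accurate pixels.

```bash
python3 - <<'E'
import cv2
im=cv2.imread("pics/scene0.png")[160:350,320:580]
cv2.imwrite("pics/crop.png",cv2.resize(im,None,fx=3,fy=3,interpolation=cv2.INTER_CUBIC))
E
cat > h.py <<'E'
import numpy as np
from station import *
from scipy.spatial.transform import Rotation as R
import cv2
K=np.array([[498.56479358,0,322.85133601],[0,498.56479358,210.16516758],[0,0,1]])
E=np.array([0.93243077,0.37679231,0.8835651]); Q=R.from_quat([0.23949877,0.91633855,-0.3083961,-0.08863321])
def bp(u,v,z):
    d=Q.apply(np.linalg.inv(K)@[u,v,1]); return E+d*(z-E[2])/d[2]
def crop(u,v,z): return bp(320+u/3-.33,160+v/3-.33,z)
E
```

```text
(no output)
```

View pics/crop.png

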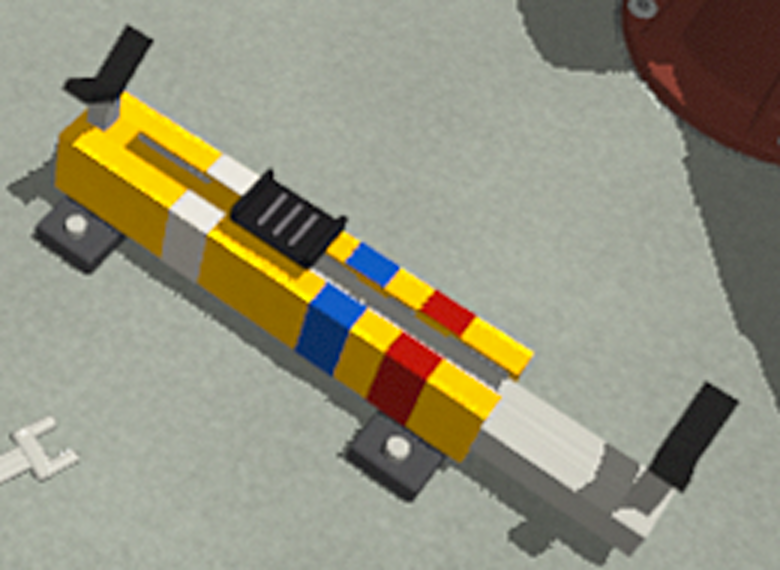

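Crop: white band mid is about (216,192), blue (356,283), red (432,333), and the pad floor middle about (288,220). I'll compute the tube frame from these.

```bash
python3 - <<'E'
from h import *
W,B,Rd=crop(216,192,.08),crop(356,283.5,.08),crop(432,333,.08)
print(W,B,Rd,np.linalg.norm(B-W),np.linalg.norm(Rd-B))
d=(Rd-W)[:2]; d/=np.linalg.norm(d); print("dir",d,np.degrees(np.arctan2(d[1],d[0])))
P=crop(288,220,.1); print("pad",P)
O=(W+B+Rd)[:2]/3-d*(110/3e3); print("origin",O)
s=get_state(); Rt=R.from_quat(s["orientation"]).as_matrix(); print(Rt)
for n,p in(("spray",bp(250,255,0)),("mug",bp(275,155,0))): print(n,p)
dl=np.r_[O,0]-s["tcp_pos"]; print("delta tool",(Rt.T@dl)/.15)
print("tube dir in tool",Rt.T@np.r_[d,0])
E
```

```text
[ 0.51521497 -0.05632322  0.08      ] [0.47780997 0.04648164 0.08      ] [0.45872358 0.09862501 0.08      ] 0.10939823842390867 0.05552675549750883
dir [-0.3425279   0.93950766] 110.03096269265176
pad [ 0.49773736 -0.00486949  0.1       ]
origin [ 0.49647553 -0.00485414]
[[-9.53002044e-01  3.02963160e-01 -6.54791522e-04]
 [ 3.02963715e-01  9.53001505e-01 -1.05811371e-03]
 [ 3.03447833e-04 -1.20676260e-03 -9.99999226e-01]]
spray [ 7.78183939e-01 -1.76020502e-01  1.11022302e-16]
mug [ 0.60580028 -0.4082154   0.        ]
delta tool [-3.16520038 -3.02418009  1.70654612]
tube dir in tool [ 6.11066522e-01  7.91578873e-01 -7.69821563e-04]
```

The band spacing (109.4 and 55.5 mm) matches, so the fit is good. I'll fly over first with the gripper shutting.

```bash
for i in 1 2 3; do :; done
python3 -m handwheel '[[[-0.8,-0.76,0,0,0,0,1],[-0.8,-0.76,0,0,0,0,1],[-0.8,-0.76,0,0,0,0,1],[-0.8,-0.76,0,0,0,0,1],[-0.8,-0.76,0,0,0,0,1]]]' 20
python3 -m handwheel '[[[-0.8,-0.76,0,0,0,0,1],[-0.8,-0.76,0,0,0,0,1],[-0.8,-0.76,0,0,0,0,1],[-0.8,-0.76,0,0,0,0,1],[-0.8,-0.76,0,0,0,0,1]]]'
python3 -m handwheel '[[[-0.8,-0.76,0,0,0,0,1],[-0.8,-0.76,0,0,0,0,1],[-0.8,-0.76,0,0,0,0,1],[-0.8,-0.76,0,0,0,0,1],[-0.8,-0.76,0,0,0,0,1]]]'
cat >> h.py <<'E'
d=np.array([-0.3425279,0.93950766,0]); O=np.array([0.4969,-0.0049,0])
def st(off=(0,0,0)):
    "tip in tube frame (mm), force in tube axes; shift in tool units to a tube-frame target"
    s=get_state(); Rt=R.from_quat(s["orientation"]).as_matrix(); T=np.c_[np.cross(d,[0,0,1]),d,[0,0,1]]
    tip=s["tcp_pos"]+Rt[:,2]*.025
    print("t %.2f"%s["time"],"tip",np.round(T.T@(tip-O)*1e3,1),"F",np.round(T.T@s["contact_force"],1),"q",np.round(s["q"],2),"open",round(s["opening"],3))
    dl=T@(np.array(off)/1e3)-(tip-O); print("to target",np.round(Rt.T@dl/.15,3),"d in tool",np.round(Rt.T@d,3),"z",np.round(Rt[:,2],4))
E
python3 -c "
from h import *
st((0,0,140))"
```

```text
time: 0.52
tcp_pos: [0.2639, 0.4221, 0.2553]
orientation: [0.155, 0.988, -0.002, 0.0]
contact_force: [-1.2, -0.5, 0.4]
opening: 0.0256
time: 0.93
tcp_pos: [0.3456, 0.2723, 0.2555]
orientation: [0.158, 0.987, -0.002, 0.001]
contact_force: [-0.0, 0.6, 0.4]
opening: 0.0006
time: 1.35
tcp_pos: [0.4263, 0.1218, 0.2557]
orientation: [0.161, 0.987, -0.003, 0.001]
contact_force: [-0.4, 0.6, -0.4]
opening: -0.0002
t 1.35 tip [-23.  143.1 230.7] F [-0.1  0.7 -0.4] q [-0.01 -0.38 -0.35  1.6  -0.01  0.31] open -0.0
to target [-0.712 -0.647  0.61 ] d in tool [ 0.623  0.782 -0.006] z [ 7.0e-04 -6.3e-03 -1.0e+00]
```

```bash

python3 -m handwheel '[[[-0.712,-0.647,0.61,0,0,-0.32,1],[-0.712,-0.647,0.61,0,0,-0.32,1],[-0.712,-0.647,0.61,0,0,-0.32,1],[-0.712,-0.647,0.61,0,0,-0.32,1],[-0.712,-0.647,0.61,0,0,-0.32,1]]]'
python3 - <<'E'
from h import *
s=get_state(); st((0,0,112))
for n in("wrist","scene"):
    f=grab_frame(n); im=f["color"][:,:,::-1]
    if n=="scene": im=cv2.resize(im[130:330,320:580],None,fx=2.5,fy=2.5)
    cv2.imwrite(f"pics/{n}1.png",im)
E
```

```text
time: 1.77
tcp_pos: [0.497, -0.0075, 0.1614]
orientation: [-0.147, 0.989, -0.003, -0.002]
contact_force: [-0.7, 0.6, 0.2]
opening: -0.0003
t 1.77 tip [ -0.9  -2.6 136.4] F [-0.5  0.8  0.2] q [-0.28 -0.21 -0.38  1.4  -0.01 -0.57] open -0.0
to target [-0.006  0.018  0.162] d in tool [ 0.054  0.999 -0.005] z [-0.0025 -0.0061 -1.    ]
```

View pics/wrist1.png

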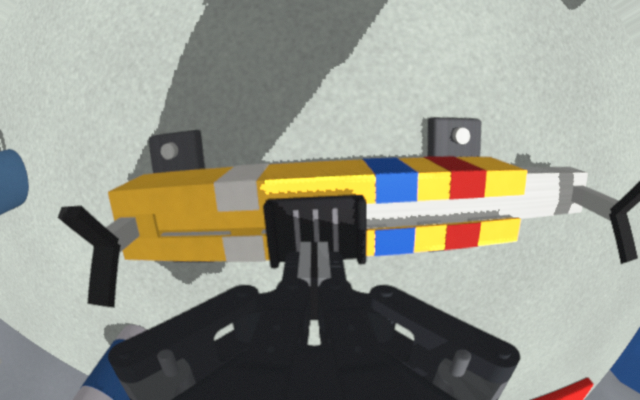

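View pics/scene1.png

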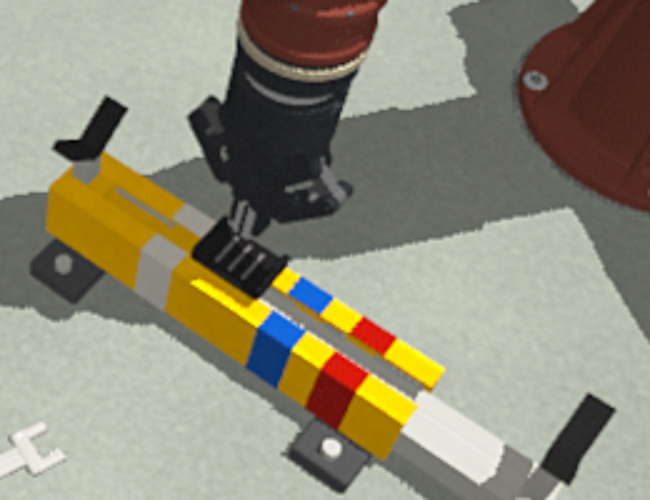

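Wrist view: the closed tips (about 18 mm wide, at (315,260)) are over the middle of the pad (265–365), with the jaws along the tube. The scene view agrees. Next I descend to just above the floor.

```bash

python3 -m handwheel '[[[-0.005,0.05,0.16,0,0,-0.026,1],[-0.005,0.05,0.16,0,0,-0.026,1],[-0.005,0.05,0.16,0,0,-0.026,1]]]' >/dev/null
python3 -c "
from h import *
st((0,5,101))"
```

```text
t 2.12 tip [ -0.4   8.1 113.3] F [0.8 0.5 0.8] q [-0.26 -0.21 -0.42  1.36 -0.01 -0.6 ] open 0.0
to target [-0.003 -0.02   0.082] d in tool [ 0.005  1.    -0.003] z [-0.0051 -0.0045 -1.    ]
```

```bash

python3 -m handwheel '[[[0,0,0.08,0,0,0,1],[0,0,0.08,0,0,0,1]]]' >/dev/null; python3 -c "
from h import *
st((0,8,92))"
python3 -m handwheel '[[[0,0,0.03,0,0,0,1],[0,0,0.03,0,0,0,1]]]' >/dev/null; python3 -c "
from h import *
st((0,8,92))"
```

```text
t 2.28 tip [ -0.6   8.8 100.6] F [-0.8  0.7 -0.5] q [-0.26 -0.2  -0.44  1.34 -0.01 -0.6 ] open -0.0
to target [-0.005 -0.005  0.057] d in tool [ 0.007  1.    -0.002] z [-0.0056 -0.0043 -1.    ]
t 2.45 tip [-0.4  8.8 96.5] F [-1.7  0.5  6.8] q [-0.26 -0.2  -0.44  1.33 -0.01 -0.6 ] open 0.0
to target [-0.003 -0.005  0.03 ] d in tool [ 0.007  1.    -0.003] z [-0.0047 -0.0047 -1.    ]
```

```bash

python3 -m handwheel '[[[0,0,0.03,0,0,0,1],[0,0,0.03,0,0,0,1]]]' >/dev/null; python3 -c "
from h import *
st((0,8,90))"
python3 -m handwheel '[[[0,0,0.015,0,0,0,1],[0,0,0.015,0,0,0,1]]]' >/dev/null; python3 -c "
from h import *
st((0,8,90))"
```

```text
t 2.62 tip [-0.1  8.6 92.7] F [-3.3  2.3  7.3] q [-0.26 -0.2  -0.45  1.32 -0.01 -0.6 ] open -0.0
to target [-0.001 -0.004  0.018] d in tool [ 0.008  1.    -0.004] z [-0.0038 -0.0051 -1.    ]
t 2.78 tip [-0.1  8.5 91.4] F [-4.9  1.9  7.9] q [-0.26 -0.2  -0.45  1.32 -0.01 -0.6 ] open -0.0
to target [-0.001 -0.004  0.009] d in tool [ 0.009  1.    -0.004] z [-0.0034 -0.0056 -1.    ]
```

```bash

python3 -m handwheel '[[[0,0.03,0.005,0,0,0,1],[0,0.06,0.005,0,0,0,1],[0,0.06,0.005,0,0,0,1]]]' >/dev/null; python3 -c "
from h import *
st((0,30,91))"
python3 -m handwheel '[[[0,0.03,0,0,0,0,1],[0,0.06,0,0,0,0,1],[0,0.06,0,0,0,0,1]]]' >/dev/null; python3 -c "
from h import *
st((0,30,91))"
```

```text
t 3.03 tip [ 0.  17.5 91.9] F [-4.5  1.5  7.9] q [-0.24 -0.21 -0.46  1.32 -0.01 -0.58] open -0.0
to target [0.001 0.083 0.005] d in tool [ 0.01   1.    -0.005] z [-0.0027 -0.0067 -1.    ]
t 3.28 tip [ 0.2 26.5 93.1] F [-4.2  1.1  7.5] q [-0.22 -0.22 -0.47  1.32 -0.01 -0.56] open -0.0
to target [0.001 0.023 0.014] d in tool [ 0.01   1.    -0.007] z [-0.0019 -0.0078 -1.    ]
```

```bash

python3 -m handwheel '[[[0,0.02,0.012,0,0,0,1],[0,0.06,0.022,0,0,0,1],[0,0.06,0.022,0,0,0,1]]]' >/dev/null; python3 - <<'E'
from h import *
st((0,95,91))
f=grab_frame("wrist"); cv2.imwrite("pics/wrist2.png",f["color"][100:300,100:600,::-1])
E
```

```text
t 3.53 tip [ 0.5 35.7 91. ] F [-4.4  1.8  8.2] q [-0.21 -0.23 -0.48  1.32 -0.01 -0.54] open 0.0
to target [ 0.007  0.396 -0.003] d in tool [ 0.011  1.    -0.008] z [-0.001  -0.0085 -1.    ]
```

View pics/wrist2.png

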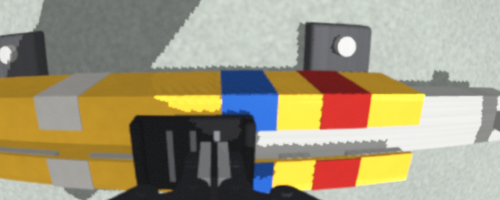

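The pad spans px 130–257 with the tips at 212, so it is following, with the tips about 9 mm toward +y of its middle. I'll slide on, held down, past blue.

```bash

python3 -m handwheel '[[[0,0.06,0.01,0,0,0,1],[0.002,0.12,0.01,0,0,0,1],[0.003,0.18,0.01,0,0,0,1],[0.004,0.22,0.01,0,0,0,1],[0.004,0.22,0.01,0,0,0,1]]]' >/dev/null; python3 -c "
from h import *
st((0,103,91))"
python3 -m handwheel '[[[0,0.06,0.01,0,0,0,1],[0.002,0.12,0.01,0,0,0,1],[0.003,0.17,0.01,0,0,0,1],[0.004,0.2,0.01,0,0,0,1],[0.004,0.2,0.01,0,0,0,1]]]' >/dev/null; python3 - <<'E'
from h import *
st((0,103,91))
f=grab_frame("wrist"); cv2.imwrite("pics/wrist3.png",f["color"][100:300,100:600,::-1])
E
```

```text
t 4.00 tip [ 0.9 69.2 90.8] F [-2.4  1.8  9.1] q [-0.14 -0.26 -0.5   1.32 -0.01 -0.48] open -0.0
to target [ 0.008  0.226 -0.003] d in tool [ 0.011  1.    -0.008] z [ 9.0e-04 -8.3e-03 -1.0e+00]
t 4.42 tip [ 1.4 99.5 90.7] F [-1.8  1.8  9. ] q [-0.08 -0.28 -0.52  1.32 -0.01 -0.42] open -0.0
to target [ 0.01   0.023 -0.002] d in tool [ 0.011  1.    -0.009] z [ 0.0032 -0.0083 -1.    ]
```

View pics/wrist3.png

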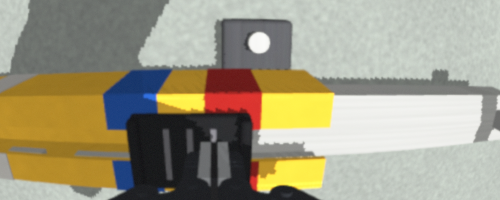

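The pad (127–250, middle 189) is about 20 mm short of the red middle (233), so pad y is about 88–90. I'll ease up to about 96 so the pad rides at 6 mm down, then creep against the wall.

```bash

python3 -m handwheel '[[[0.005,0,-0.03,0,0,0,1],[0.005,0,-0.03,0,0,0,1]]]' >/dev/null; python3 -c "
from h import *
st((0,103,96))"
python3 -m handwheel '[[[0,0.01,0,0,0,0,1],[0,0.02,0,0,0,0,1],[0,0.02,0,0,0,0,1]]]' >/dev/null; python3 -c "
from h import *
st((0,103,96))"
```

```text
t 4.63 tip [ 1.5 99.2 96.8] F [1.1 0.5 0.4] q [-0.08 -0.28 -0.51  1.33 -0.01 -0.42] open 0.0
to target [0.011 0.025 0.005] d in tool [ 0.011  1.    -0.01 ] z [ 0.0056 -0.0081 -1.    ]
t 4.88 tip [  1.4 102.5  96.4] F [-0.  -0.4  0.4] q [-0.08 -0.28 -0.51  1.33 -0.01 -0.42] open -0.0
to target [0.009 0.003 0.003] d in tool [ 0.011  1.    -0.009] z [ 0.0052 -0.008  -1.    ]
```

Free of load, as expected between holes. Creeping now, reading the force at each step.

```bash
S='from h import *
s=get_state();T=np.c_[np.cross(d,[0,0,1]),d,[0,0,1]];tip=s["tcp_pos"]+R.from_quat(s["orientation"]).as_matrix()[:,2]*.025
print(round(s["time"],2),np.round(T.T@(tip-O)*1e3,1),np.round(T.T@s["contact_force"],1))'; echo "$S">p.py
python3 -m handwheel '[[[0,0.01,0,0,0,0,1],[0,0.015,0,0,0,0,1],[0,0.015,0,0,0,0,1]]]' >/dev/null; python3 p.py
python3 -m handwheel '[[[0,0.01,0,0,0,0,1],[0,0.015,0,0,0,0,1],[0,0.015,0,0,0,0,1]]]' >/dev/null; python3 p.py
python3 -m handwheel '[[[0,0.01,0,0,0,0,1],[0,0.015,0,0,0,0,1],[0,0.015,0,0,0,0,1]]]' >/dev/null; python3 p.py
python3 -m handwheel '[[[0,0.01,0,0,0,0,1],[0,0.015,0,0,0,0,1],[0,0.015,0,0,0,0,1]]]' >/dev/null; python3 p.py
```

```text
5.13 [  1.3 105.   96.2] [ 0.2  0.2 -0. ]
5.38 [  1.3 106.4  96.1] [ 0.1 -6.1 -1.5]
5.63 [  1.4 107.5  96.2] [-1.7 -7.5 -0.7]
5.88 [  1.4 108.7  96.2] [-0.8 -6.5 -1.5]
```

```bash

python3 -m handwheel '[[[0,0.01,0,0,0,0,1],[0,0.02,0,0,0,0,1],[0,0.02,0,0,0,0,1]]]' >/dev/null; python3 p.py
python3 -m handwheel '[[[0,0.01,0,0,0,0,1],[0,0.02,0,0,0,0,1],[0,0.02,0,0,0,0,1]]]' >/dev/null; python3 p.py
python3 -m handwheel '[[[0,0.01,0,0,0,0,1],[0,0.02,0,0,0,0,1],[0,0.02,0,0,0,0,1]]]' >/dev/null; python3 p.py
```

```text
6.13 [  1.4 110.8  96.2] [-0.6 -6.  -0.4]
6.38 [  1.3 112.8  96.2] [-1.3 -5.7 -0.8]
6.63 [  1.4 115.   96.2] [-1.  -4.8 -0.8]
```

```bash

python3 -m handwheel '[[[0,0.01,0,0,0,0,1],[0,0.015,0,0,0,0,1],[0,0.015,0,0,0,0,1]]]' >/dev/null; python3 p.py
python3 -m handwheel '[[[0,0.01,0,0,0,0,1],[0,0.015,0,0,0,0,1],[0,0.015,0,0,0,0,1]]]' >/dev/null; python3 p.py
python3 -m handwheel '[[[0,0.01,0,0,0,0,1],[0,0.015,0,0,0,0,1],[0,0.015,0,0,0,0,1]]]' >/dev/null; python3 p.py
```

```text
6.88 [  1.3 116.2  96.3] [-0.8 -6.4 -0.7]
7.13 [  1.3 117.5  96.3] [-1.2 -6.  -0.6]
7.38 [  1.3 118.8  96.3] [-0.5 -5.2 -0.2]
```

```bash

python3 -m handwheel '[[[0,0.01,0,0,0,0,1],[0,0.015,0,0,0,0,1],[0,0.015,0,0,0,0,1]]]' >/dev/null; python3 p.py
python3 -m handwheel '[[[0,0.01,0,0,0,0,1],[0,0.015,0,0,0,0,1],[0,0.015,0,0,0,0,1]]]' >/dev/null; python3 p.py
```

```text
7.63 [  1.3 120.1  96.4] [-2.2 -5.7  0.2]
7.88 [  1.5 122.   96.9] [-2.7 -2.3  7.1]
```

Fz jumped to 7 N: the pad has sprung up against the fingertips. I'll lift straight away and look.

```bash

python3 -m handwheel '[[[0,-0.01,-0.02,0,0,0,1],[0,-0.02,-0.05,0,0,0,1],[0,-0.02,-0.05,0,0,0,1]]]' >/dev/null; python3 p.py
python3 -m handwheel '[[[0,0,-0.2,0,0,0,1],[0,0,-0.5,0,0,0,1],[0,0,-0.8,0,0,0,1],[0,0,-0.8,0,0,0,1],[0,0,-0.8,0,0,0,1]]]' >/dev/null; python3 - <<'E'
from h import *
st()
f=grab_frame("wrist"); cv2.imwrite("pics/wrist4.png",f["color"][:,:,::-1])
f=grab_frame("scene"); cv2.imwrite("pics/scene4.png",cv2.resize(f["color"][160:350,320:580,::-1],None,fx=3,fy=3,interpolation=cv2.INTER_CUBIC))
E
```

```text
8.13 [  1.9 119.  105.4] [ 0.3 -0.2  0.9]
t 8.55 tip [  3.5 122.7 228.8] F [ 0.1 -0.2  0.7] q [-0.02 -0.31 -0.29  1.57 -0.03 -0.35] open 0.0
to target [ 0.017 -0.762  1.554] d in tool [ 0.018  0.999 -0.037] z [ 0.0174 -0.0326 -0.9993]
```

View pics/scene4.png

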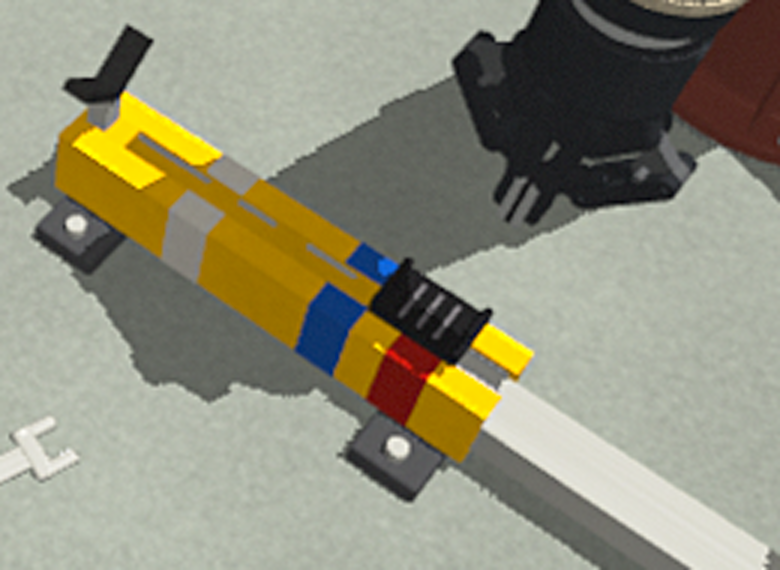

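View pics/wrist4.png

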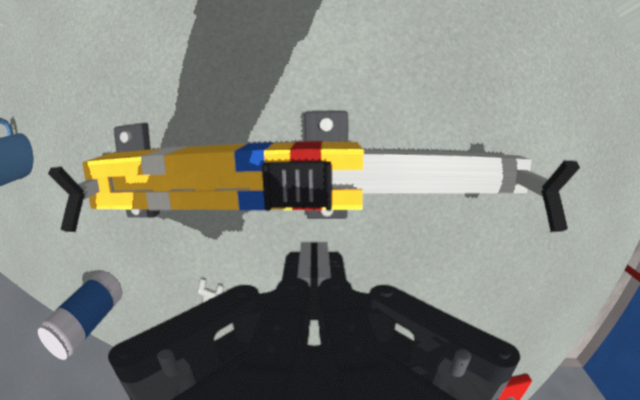

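The pad sits over the red band (scene crop middle about (433,310)), and the hand is clear. A numeric check comes next: position along the tube, and height from the pad's shift.

```bash
python3 - <<'E'
from h import *
T=np.c_[np.cross(d,[0,0,1]),d,[0,0,1]]
a=cv2.imread("pics/crop.png",0); b=cv2.imread("pics/scene4.png",0)
t=a[160:275,225:355]
# predicted appearance is nearly a translation: match template
r=cv2.matchTemplate(b[200:420,330:560],t,cv2.TM_CCOEFF_NORMED); _,m,_,l=cv2.minMaxLoc(r)
u,v=290+330+l[0]-225-0, 217+200+l[1]-160; print("match",m,u,v)
for z in(.094,.1):
    for c in((u,v),(433,310)): print(z,np.round(T.T@(crop(*c,z)-O)*1e3,1))
print("orig",np.round(T.T@(crop(290,217,.1)-O)*1e3,1),np.round(T.T@(crop(288,220,.1)-O)*1e3,1))
E
```

```text
match 0.6429486870765686 432 310
0.094 [ -5.3 103.6  94. ]
0.094 [ -5.7 104.1  94. ]
0.1 [ -1.2 104.4 100. ]
0.1 [ -1.6 104.9 100. ]
orig [ -2.   -0.6 100. ] [  0.8  -0.3 100. ]
```

```bash
python3 -c "
from station import *
print(finish_job())"
```

```text
the job is handed in; nothing more can be done
None
```

The pad is up in a lock hole under the red band, and I handed the job in at about 8.7 s of the 38 s allowed; no verdict was reported.

**What I did:**
- I pressed the pad down with shut fingers at about 9 N and slid it past the blue band.
- About 20 mm short of the red middle I eased off, so the pad rode at its 6 mm depth.
- I then crept forward in 1–2 mm steps against the pad's end wall at 5–7 N until it sprang up. The vertical force jumped to 7 N.
- I lifted off at once. The readings taken after each move never passed 10 N or so.

**Last checks:**
- **Position:** the picture puts the pad's middle at tube y ≈ 105 mm, about 5 mm from the red band's middle.
- **Height:** the image measurement fits the pad fully up (floor at 100 mm) and not 6 mm down. This rests on a moderate image match (0.64) that agreed with my own pixel pick.
- **Hand and loose objects:** the hand was clear of everything, about 130 mm above the pad, with no load. I never moved the arm near the spray can, mug or spanner. The last pictures show parts of all three, but I did not measure their positions again.

No check failed. The sideways force read slightly wrong in sign while I was dragging the pad under pressure. I took that as sensor bias, and the readings made sense again during the creep.

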